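Fetch the matching stone with the tongs and hold it up to the pendant

TASK

One of the three pendants lies on the round black order pad: with the spring tongs from their wooden rest, pick the loose stone of the same colour out of the sorting tray and hold it steady over the middle of the pad, about 10 cm above the table, so that I can compare the two colours. The stones are cleaned, so touch them only with the tongs' tips, never with the gripper, and leave the other stones, the pendants and the rest of the bench where they are. Finish holding: keep the tongs squeezed on the stone, and put nothing down.

Things in the scene. Friction and masses are not known exactly. Their poses are not given: they have to be found in the camera images.
- tongs: Steel spring tongs, 210 mm long, 78 g, lying on the arms' edges, tips 25 deg (pitch 0.436) lower than the bend. Origin: between the arms at the middle of the black grips, near the balance point. x: to the tips (ends +100 mm; bend ends -110 mm); y: across, as the arms close. Arms 4 mm thick, 16 mm high (z -8..+8). Open: 56 mm over the arms at the origin. Grip here from above.
- tongs_tips (a point): Point midway between the soft black tip pads, at x = +90 mm of the tongs, to go round the stone. Pads 20 mm long, 16 mm high; open, 62 mm clear between them and 75 mm over the outside. With the tongs sloping 25 deg the tips' lowest edge is 12 mm below this point. Gripped, the tongs move rigidly with the gripper and keep their slope if it keeps its tilt.
- tongs_left (a joint): Closing angle of the tongs' left arm (the right mirrors it): 0 open, 0.09 rad closed on a 28 mm stone (arms parallel, 40 mm over the outside at the grips), 0.16 rad tips together. A spring opens it: 5 N a side at the grips starts to close it, 9 N at 0.09 rad. A gripper force of 30 to 60 N holds tongs and stone; 47 mm over the grips leaves the tips 43 mm apart and holds the tongs safely.
- tongs_rest: Beech tongs rest, fixed, 210 x 96 mm, 110 mm high at its back: two sloped saddles, cheeks beside the bend, a lip before the tips. Origin under its middle on the table, 70 mm below the tongs' origin; x: where the tips point. At the grips nothing stands within 45 mm along x, and 60 mm below the origin are free. Lift the tongs straight up 40 mm to clear it.
- tray: Linen-lined pine sorting tray, fixed, 220 (x) x 380 (y) x 18 mm, walls 8 mm thick and 18 mm high all round; the linen floor lies 8 mm above the table. Origin under its middle, on the table. The stones lie well apart on its floor; a strand of small beads along the far wall is only decoration.
- stone_turquoise: Loose polished high-domed cabochon, turquoise blue-green, 28 g: round, 28 mm across, 20 mm high with an upright side up to 13 mm. Origin in the middle of its flat underside, z up.
- stone_rose: Loose polished high-domed cabochon, rose pink, 28 g: round, 28 mm across, 20 mm high with an upright side up to 13 mm. Origin in the middle of its flat underside, z up.
- stone_amethyst: Loose polished high-domed cabochon, dark purple amethyst, 28 g: round, 28 mm across, 20 mm high with an upright side up to 13 mm. Origin in the middle of its flat underside, z up.
- pendant_turquoise: Pendant with a turquoise blue-green stone in a round brass setting with a small loop, 38 mm across, 12 mm high. Origin in the middle of its underside. One pendant lies on the order pad, the other two on the cork strip.
- pendant_rose: Pendant with a rose pink stone in a round brass setting with a small loop, 38 mm across, 12 mm high. Origin in the middle of its underside. One pendant lies on the order pad, the other two on the cork strip.
- pendant_amethyst: Pendant with a dark purple amethyst stone in a round brass setting with a small loop, 38 mm across, 12 mm high. Origin in the middle of its underside. One pendant lies on the order pad, the other two on the cork strip.
- order_pad: Round black pad, fixed, 120 mm across, 6 mm thick. Origin under its middle, on the table. The pendant on it tells the colour wanted.
- pliers: Pliers with green handles lying flat, 110 x 50 mm, 12 mm high, a bystander. Origin under the middle on the table; jaws to +x.
- bead_jar: Clear bead jar with white lid, 56 mm across, 52 mm high, a bystander. Origin under its middle.
- wire_spool: White spool of brass wire standing on its flange, 56 mm across, 30 mm high, a bystander. Origin under its middle.
Not all that is in view belongs to the job. There is more than one size of the tongs; the job needs the larger. Leave any red look-alike of the stone_turquoise alone.

How it is judged:
On the way, in this order (a step that is already met when the one before it is completed fails the run):
1. the tongs are taken out of their rest by the gripper (height (world z) of tongs above 0.085 m and contact force between the fingers and tongs above 1 N), for 0.2 s.
2. the stone of the pendant's colour is held between the tips and lifted clear of the tray (((horizontal distance between pendant_turquoise and order_pad below 0.05 m and contact force between tongs and stone_turquoise above 0.5 N and contact force between the fingers and tongs above 2 N and height (world z) of stone_turquoise above 0.035 m) or (horizontal distance between pendant_rose and order_pad below 0.05 m and contact force between tongs and stone_rose above 0.5 N and contact force between the fingers and tongs above 2 N and height (world z) of stone_rose above 0.035 m) or (horizontal distance between pendant_amethyst and order_pad below 0.05 m and contact force between tongs and stone_amethyst above 0.5 N and contact force between the fingers and tongs above 2 N and height (world z) of stone_amethyst above 0.035 m))), for 0.2 s.
At the end, for the whole second after the job is handed in: The stone matching the pendant on the pad is squeezed in the tongs, held by the gripper, at rest, 60 to 160 mm above the table, within 50 mm of the pad's middle, touching nothing else; tongs clear of pad, rest, tray; other stones and bystanders within 30 mm, pendants within 25 mm of their start (((horizontal distance between each of pendant_turquoise, stone_turquoise and order_pad below 0.05 m and contact force between tongs and stone_turquoise above 0.5 N and contact force between the fingers and tongs above 2 N and height (world z) of stone_turquoise between 0.06 and 0.16 m and linear speed of stone_turquoise below 0.03 m/s and contact force between the fingers and stone_turquoise below 0.1 N and contact force between stone_turquoise and order_pad below 0.1 N and contact force between stone_turquoise and pendant_turquoise below 0.1 N and distance of each of stone_rose, stone_amethyst from where it was at the start of the episode below 0.03 m) or (horizontal distance between each of pendant_rose, stone_rose and order_pad below 0.05 m and contact force between tongs and stone_rose above 0.5 N and contact force between the fingers and tongs above 2 N and height (world z) of stone_rose between 0.06 and 0.16 m and linear speed of stone_rose below 0.03 m/s and contact force between the fingers and stone_rose below 0.1 N and contact force between stone_rose and order_pad below 0.1 N and contact force between stone_rose and pendant_rose below 0.1 N and distance of each of stone_turquoise, stone_amethyst from where it was at the start of the episode below 0.03 m) or (horizontal distance between each of pendant_amethyst, stone_amethyst and order_pad below 0.05 m and contact force between tongs and stone_amethyst above 0.5 N and contact force between the fingers and tongs above 2 N and height (world z) of stone_amethyst between 0.06 and 0.16 m and linear speed of stone_amethyst below 0.03 m/s and contact force between the fingers and stone_amethyst below 0.1 N and contact force between stone_amethyst and order_pad below 0.1 N and contact force between stone_amethyst and pendant_amethyst below 0.1 N and distance of each of stone_turquoise, stone_rose from where it was at the start of the episode below 0.03 m)) and height (world z) of tongs above 0.07 m and contact force between tongs and order_pad below 0.1 N and contact force between tongs and tongs_rest below 0.1 N and contact force between tongs and tray below 0.1 N and distance of each of pendant_turquoise, pendant_rose, pendant_amethyst from where it was at the start of the episode below 0.025 m and distance of each of pliers, bead_jar, wire_spool from where it was at the start of the episode below 0.03 m); the arm keeps its last pose, push and grip.
It fails at once if a stone touched by the gripper or arm (contact force between any of the fingers, the arm and stone_turquoise above 0.3 N or contact force between any of the fingers, the arm and stone_rose above 0.3 N or contact force between any of the fingers, the arm and stone_amethyst above 0.3 N).
It fails at once if a stone of the wrong colour moved more than 30 mm ((horizontal distance between pendant_turquoise and order_pad above 0.1 m and distance of stone_turquoise from where it was at the start of the episode above 0.03 m) or (horizontal distance between pendant_rose and order_pad above 0.1 m and distance of stone_rose from where it was at the start of the episode above 0.03 m) or (horizontal distance between pendant_amethyst and order_pad above 0.1 m and distance of stone_amethyst from where it was at the start of the episode above 0.03 m)).
It fails at once if a pendant moved more than 25 mm (distance of any of pendant_turquoise, pendant_rose, pendant_amethyst from where it was at the start of the episode above 0.025 m).
It fails at once if pliers, bead jar or wire spool moved more than 30 mm (distance of any of pliers, bead_jar, wire_spool from where it was at the start of the episode above 0.03 m).
It also fails if it takes over 42 s, if anything falls off the work surface, if the arm or the gripper's body presses on something with over 40 N, if the wrist force passes 120 N, or if a joint passes its speed limit or range.

ROBOT

A 6-joint arm with a two-finger parallel gripper is mounted at the origin on the work surface. World frame = base frame: x ahead of the robot, y to its left, z up, the work surface at z = 0. Lengths are in m, angles in rad, forces in N, time in s.
With the tool pointing down it reaches from about 0.35 to 0.975 m from the base axis. Payload 4.9 kg.
Tool frame: the origin (TCP) lies on the centre line of the jaws, within the pads' length; the fingertips stand manip.tip_reach ahead of it and the grasp point (between the pads) is the TCP (manip.tip_reach is the distance from the TCP to the fingertips, in m); z points along the fingers, y is the line along which they close (so a half turn about z gives the same grasp; the last joint's range is limited). The gripper opens to 85 mm and grips with 20 to 120 N. Pads are 22 mm wide; open, the fingers measure 114 mm over their backs; the gripper's body (76 mm by 85 mm) begins 54 mm behind the grasp point. The pads swing forward as they close: fully open they stand 13 mm farther back than shut.
Start: joints at [-1.294, 0.053, 1.613, -0, 1.476, -0.119], TCP at [0.241, -0.577, 0.25] pointing down, gripper open.
Joint ranges: [-3.01, 3.01], [-1.01, 2.22], [0.06, 2.58], [-1.02, 4.17], [0.09, 2.62], [-3.14, 3.14]. Speed limits (rad/s): [2.57, 2.57, 3.14, 3.14, 3.14, 3.14].

INTERFACE

Orientations are given as a unit quaternion [w, x, y, z].
In Python, from plant import manip gives the robot as it stands. The module is installed in compiled form; this text tells all that it offers.
- The arm moves only by the tool move_arm, never from a script. Its argument "rows" is a list of rows, each a list of 7 numbers: the shift along the tool's x, y, z in cm, then the turn, a rotation vector about the tool's x, y, z in degrees, then the opening, from -1 (shut) to 1 (fully open). In form: [[tx, ty, tz, ax, ay, az, jaw], ...]. A call has 1 to 20 rows; each row shifts and turns the commanded pose from where the row before left it, along the tool's axes as they then stand; what a row does not reach is not made up. A row lasts 1/12 s, in which the tool goes at most 41.7 mm and 7.16 degrees, less where a joint would pass 70% of its speed; a pose out of reach is approached as far as the arm can. A call is refused whole if a number of a shift passes 4.17 or a number of a turn 7.16, either way. A call with a gripper value outside its range is refused whole. The fingers move at their own pace and stop on an object; the grip force is fixed at half the most. Time passes only in rows, so rows that do not move let the fingers close. It gives the time, the measured TCP pose, the force, the opening and the grip force at its end, in the units of the state.
- manip.state(): the state, without advancing time (a new reading comes with each control period).
- manip.grab_frame(name): name is "scene" or "top" or "wrist"; returns a dict with "img" (384x512x3 uint8, blue, green, red), "mtx" (3x3 intrinsics, pixels), "R" (3x3) and "t" (3): a world point X has camera coordinates R X + t. Camera axes: x right, y down, z forward; pixel columns grow to the right and rows downward; lengths in m; the calibration is good to about 2 mm. A picture is of the moment at which its call begins. There is no depth.
- manip.job_done(): hands the job in; it is judged then, once.
The state is a dict: "time": time; "joint_pos": joint angles; "joint_vel": joint speeds; "joint_efforts": joint torques, N m; "tool_pos": TCP position; "tool_rot": TCP orientation; "contact_force": force on the tool from outside, world axes, zero at the start; "ft_torque": the same for the moment, N m; "gripper_width": opening from 0.0 (shut) to 1.0 (fully open); "grasp_force": force on a finger pad.
Only numpy, scipy, OpenCV 4.12 (cv2) and the standard library are available. Lean on these libraries where they do the work, as an engineer would, in place of code of your own. Each camera call takes 0.05 s, during which the arm holds its last target. There are 200 camera calls.

## Working session

There is one attempt and no reset: what is moved stays moved. The work goes in short steps, Python scripts to look and compute and a tool call to move; the robot and the scene stay as the last step left them, time stands still between calls to the robot, and variables do not carry over. Pictures are saved under pics/ and viewed, at most 13 in all, crops included, and the job is handed in when it is done.

Besides the shell and the picture viewer there is one more tool, called as name([rows], argument=value, ...), one row to a line, values as JSON. move_arm: Moves the arm, as the interface text tells. Its arguments: {"type":"object","properties":{"rows":{"type":"array","items":{"type":"array","items":{"type":"number"}}}},"required":["rows"]}

```bash
mkdir -p pics; python3 - <<'E'
from plant import manip
import cv2, numpy as np
for n in ("scene","top","wrist"):
    f=manip.grab_frame(n); cv2.imwrite(f"pics/{n}0.png",f["img"]); np.savez(f"pics/{n}0.npz",**f)
    print(n,f["mtx"].round(1).tolist(),f["R"].round(3).tolist(),f["t"].round(3).tolist())
print(manip.state(),manip.tip_reach)
a=cv2.imread("pics/scene0.png");b=cv2.imread("pics/top0.png")
E
```

```text
scene [[444.7, 0.0, 254.8], [0.0, 444.7, 195.6], [0.0, 0.0, 1.0]] [[-0.864, 0.504, -0.004], [0.319, 0.54, -0.779], [-0.391, -0.674, -0.627]] [0.423, -0.104, 1.438]
top [[468.6, 0.0, 255.7], [0.0, 468.6, 188.5], [0.0, 0.0, 1.0]] [[0.016, -1.0, -0.004], [-0.993, -0.016, -0.119], [0.119, 0.006, -0.993]] [0.013, 0.481, 1.562]
wrist [[283.9, 0.0, 248.1], [0.0, 283.9, 193.2], [0.0, 0.0, 1.0]] [[0.387, -0.922, -0.001], [-0.872, -0.366, 0.325], [-0.3, -0.125, -0.946]] [-0.624, -0.042, 0.38]
{'time': 0.15, 'joint_pos': array([-1.29399497e+00,  5.31889512e-02,  1.61401125e+00,  1.57517717e-05,
        1.47600093e+00, -1.19001175e-01]), 'joint_vel': array([-0.00027566, -0.00126604, -0.00349256,  0.0009936 , -0.00117888,
        0.00107377]), 'joint_efforts': array([ 3.97989543e-04, -3.94240987e+01, -3.70721376e+01, -1.08530278e-04,
        4.66409037e-03,  1.67753632e-05]), 'tool_pos': array([ 0.2408423 , -0.5762234 ,  0.24933599]), 'tool_rot': array([-8.02354499e-04,  9.80481204e-01,  1.96611195e-01, -5.55731458e-05]), 'contact_force': array([ 0.26651478, -0.16416532,  0.65811934]), 'ft_torque': array([ 0.03253195,  0.02589462, -0.04828519]), 'grasp_force': 0.0, 'gripper_width': 0.9998863616696321} 0.019
```

View pics/top0.png

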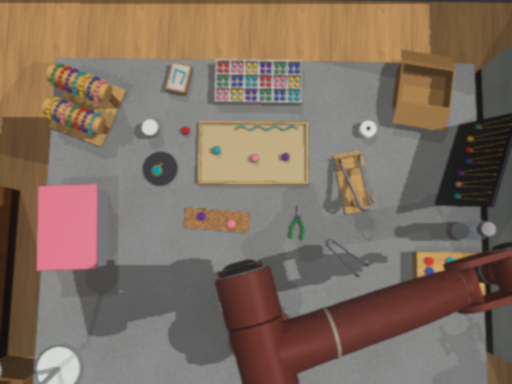

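View pics/scene0.png

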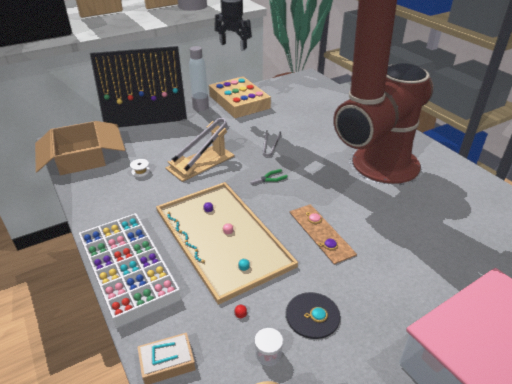

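The pendant on the pad is turquoise (top 157,170). 

Candidates for the stone:
- the turquoise cabochon in the tray, top (215,150) / scene (244,265): chosen
- the pad pendant, top (157,170)
- the red look-alike, top (185,130)
- the turquoise bits in the grid box, top (258,80), the tile at (178,78) and the bead strand at (265,127)

Candidates for the tongs:
- the large pair in the wooden rest, top (352,182): chosen
- the small loose pair, top (347,257)

Next is one close crop to check both choices.

```bash
python3 - <<'E'
import cv2, numpy as np
a=cv2.imread("pics/scene0.png");b=cv2.imread("pics/top0.png")
c=lambda im,x,y,w,h,W,H: cv2.resize(im[y:y+h,x:x+w],(W,H),interpolation=cv2.INTER_CUBIC)
l=c(b,325,140,60,80,390,520); r=np.vstack([c(a,160,110,80,70,400,350),c(b,140,115,80,34*2,400,170*1)])
cv2.imwrite("pics/c1.png",np.hstack([l,r[:520]]))
E
```

```text
(no output)
```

View pics/c1.png

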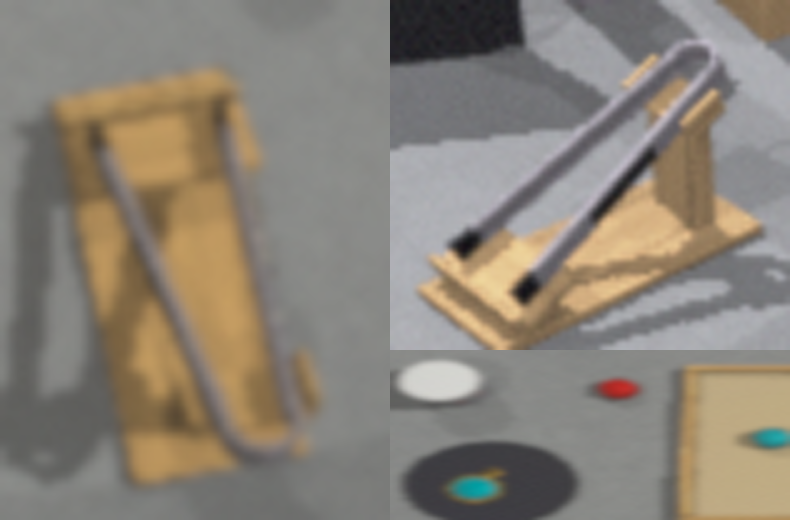

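The crops confirm both choices. The big tongs lie in the rest with their tips at image-up (+x) and bend at the bottom. The pad pendant is turquoise, and the matching stone is in the tray at top (215,150), with the red look-alike outside the tray. Now rough positions.

```bash
cat > h.py <<'E'
import cv2, numpy as np
from scipy.spatial.transform import Rotation as Ro
def ray(f,px):
    R,t=f["R"],f["t"]; c=-R.T@t
    d=R.T@np.linalg.inv(f["mtx"])@np.array([px[0],px[1],1.]); return c,d/np.linalg.norm(d)
def plane(f,px,z):
    c,d=ray(f,px); return c+d*(z-c[2])/d[2]
def tri(obs):
    A=np.zeros((3,3));b=np.zeros(3);L=[ray(f,p) for f,p in obs]
    for c,d in L: M=np.eye(3)-np.outer(d,d);A+=M;b+=M@c
    X=np.linalg.solve(A,b); return X,max(np.linalg.norm((np.eye(3)-np.outer(d,d))@(X-c)) for c,d in L)
def proj(f,X):
    p=f["mtx"]@(f["R"]@np.asarray(X)+f["t"]); return p[:2]/p[2]
def blobs(f,lo,hi,amin=15):
    m=cv2.inRange(cv2.cvtColor(f["img"],cv2.COLOR_BGR2HSV),lo,hi)
    n,_,s,c=cv2.connectedComponentsWithStats(m)
    return [(c[i].round(1).tolist(),s[i].tolist()) for i in range(1,n) if s[i,4]>=amin]
E
python3 - <<'E'
from h import *
T=dict(np.load("pics/top0.npz"));S=dict(np.load("pics/scene0.npz"));W=dict(np.load("pics/wrist0.npz"))
for n,f in (("T",T),("S",S)):
    print(n,"turq",blobs(f,(80,110,90),(98,255,255)))
for n,p,z in (("tongs org",(352,182),.07),("rest front",(347,155),.015),("rest back",(357,212),.0),("stone",(215.5,150),.02),("pad",(160,169),.006),("pliers",(297,222),.01),("spool",(368,129),.03),("jar",(150,127),.05),("smalltongs",(347,257),.01)):
    print(n,plane(T,p,z).round(3))
print(-W["R"].T@W["t"], Ro.from_quat([.98048,.19661,0,0]).as_matrix().round(3).tolist())
# wrist cam: offset in tool frame
E
```

```text
T turq [([80.8, 72.8], [78, 72, 7, 3, 16]), ([74.0, 89.8], [72, 86, 5, 8, 19]), ([89.7, 131.1], [88, 127, 5, 8, 21]), ([216.1, 149.8], [213, 147, 7, 7, 34]), ([156.2, 169.9], [153, 166, 8, 8, 49]), ([449.7, 259.6], [447, 258, 7, 4, 19])]
S turq [([174.5, 89.9], [173, 88, 4, 5, 15]), ([227.5, 92.1], [225, 91, 6, 3, 16]), ([133.1, 221.9], [130, 219, 8, 7, 37]), ([125.1, 224.6], [122, 221, 7, 8, 37]), ([243.5, 264.3], [239, 259, 10, 11, 90]), ([133.2, 265.2], [130, 261, 9, 10, 51]), ([124.1, 268.8], [121, 264, 8, 11, 50]), ([318.4, 313.1], [312, 308, 13, 12, 117]), ([161.6, 353.3], [153, 343, 24, 21, 130])]
tongs org [ 0.503 -0.298  0.07 ]
rest front [ 0.604 -0.292  0.015]
rest back [ 0.409 -0.328  0.   ]
stone [0.614 0.162 0.02 ]
pad [0.546 0.353 0.006]
pliers [ 0.371 -0.122  0.01 ]
spool [ 0.693 -0.362  0.03 ]
jar [0.684 0.384 0.05 ]
smalltongs [ 0.255 -0.291  0.01 ]
[ 0.3182542  -0.54331129  0.37257766] [[0.923, 0.386, 0.0], [0.386, -0.923, 0.0], [0.0, 0.0, -1.0]]
```

move_arm([
  [3.5, -1.6, 0, 0, 0, 0, 1],
  [3.5, -1.6, 0, 0, 0, 0, 1],
  [3.5, -1.6, 0, 0, 0, 0, 1],
  [3.5, -1.6, 0, 0, 0, 0, 1],
  [3.5, -1.6, 0, 0, 0, 0, 1],
  [3.5, -1.6, 0, 0, 0, 0, 1],
  [3.5, -1.6, 0, 0, 0, 0, 1],
  [3.5, -1.6, 0, 0, 0, 0, 1],
  [0, 0, 0, 0, 0, 6, 1],
  [0, 0, 0, 0, 0, 6, 1],
  [0, 0, 0, 0, 0, 0, 1],
  [0, 0, 0, 0, 0, 0, 1],
  [0, 0, 0, 0, 0, 0, 1],
])

```text
time: 1.23
tool_pos: [0.4497, -0.3508, 0.2501]
tool_rot: [-0.0, 0.996, 0.094, -0.0]
contact_force: [0.2, -0.4, -0.1]
gripper_width: 1.003
grasp_force: 0.0
```

```bash
python3 - <<'E'
from h import *
from plant import manip
f=manip.grab_frame("wrist"); np.savez("pics/w1.npz",**f); cv2.imwrite("pics/w1.png",f["img"])
print(manip.state()["tool_pos"])
E
```

```text
[ 0.4496225  -0.35091367  0.25012612]
```

move_arm([
  [-3, -2, 0, 0, 0, 0, 1],
  [-3, -2, 0, 0, 0, 0, 1],
  [-3, -2, 0, 0, 0, 0, 1],
  [0, 0, 0, 0, 0, 0, 1],
  [0, 0, 0, 0, 0, 0, 1],
  [0, 0, 0, 0, 0, 0, 1],
])

```text
time: 1.78
tool_pos: [0.3505, -0.3089, 0.2509]
tool_rot: [0.001, 0.996, 0.093, 0.001]
contact_force: [0.4, -0.0, 0.6]
gripper_width: 1.0
grasp_force: 0.0
```

```bash
python3 - <<'E'
from h import *
from plant import manip
f=manip.grab_frame("wrist"); np.savez("pics/w2.npz",**f)
print(manip.state()["tool_pos"])
a=dict(np.load("pics/w1.npz"))
c=lambda im: cv2.resize(im[0:384,100:420],(400,480))
cv2.imwrite("pics/w12.png",np.hstack([c(a["img"]),c(f["img"])]))
E
```

```text
[ 0.35090065 -0.30906761  0.25093598]
```

View pics/w12.png

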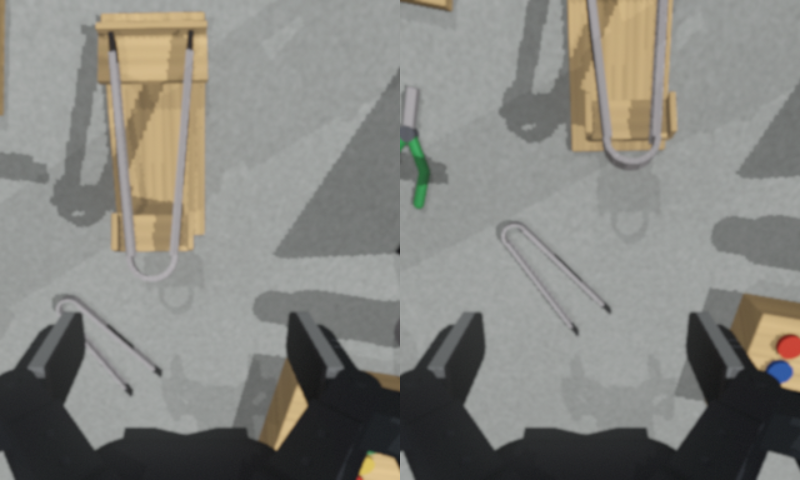

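Both wrist views show the tongs in the rest. The left crop shows the whole tongs, with tips at crop (112,33) and (190,33) and the bend end at (155,278). In the right crop the bend is at (632,163) and the tips are out of frame. I'll take one more view from farther ahead.

move_arm([
  [3.5, 0.6, 0, 0, 0, 0, 1],
  [3.5, 0.6, 0, 0, 0, 0, 1],
  [3.5, 0.6, 0, 0, 0, 0, 1],
  [3.5, 0.6, 0, 0, 0, 0, 1],
  [2, 0.6, 0, 0, 0, 0, 1],
  [0, 0, 0, 0, 0, 0, 1],
  [0, 0, 0, 0, 0, 0, 1],
  [0, 0, 0, 0, 0, 0, 1],
])

```text
time: 2.5
tool_pos: [0.5135, -0.3083, 0.2498]
tool_rot: [-0.0, 0.996, 0.093, -0.0]
contact_force: [0.5, 0.2, 0.8]
gripper_width: 1.0
grasp_force: 0.0
```

```bash
python3 - <<'E'
from h import *
from plant import manip
f=manip.grab_frame("wrist"); np.savez("pics/w3.npz",**f)
print(manip.state()["tool_pos"])
a=dict(np.load("pics/w1.npz"))["img"]
c=lambda im,x,y: cv2.resize(im[y:y+200,x:x+130],(390,600),interpolation=cv2.INTER_CUBIC)
# w1 crop origin (160,5)
cv2.imwrite("pics/w13.png",np.hstack([c(a,160,30),cv2.resize(f["img"][:300,120:320],(400,600),interpolation=cv2.INTER_CUBIC)]))
E
```

```text
[ 0.51305232 -0.30834407  0.25000937]
```

View pics/w13.png

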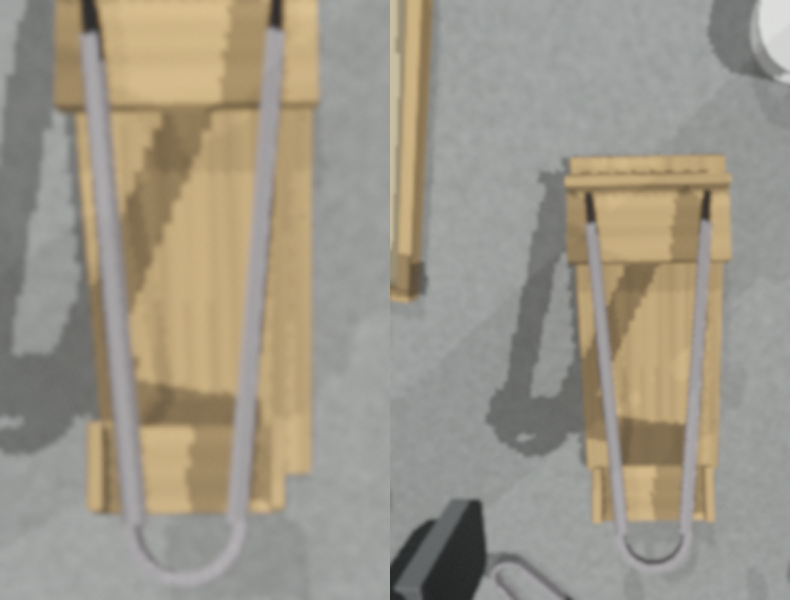

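The views show the pad/steel boundaries, which lie at tongs x≈+80: w1 (190,41) and (252,39), w3 (221,111) and (278,110). The bend end is at w1 (222,225) and w3 (252,285). I'll triangulate these.

```bash
python3 - <<'E'
from h import *
w1,w2,w3=[dict(np.load(f"pics/w{i}.npz")) for i in (1,2,3)]
L,e1=tri([(w1,(190.3,40.7)),(w3,(221,111.5))]);R,e2=tri([(w1,(252,39.3)),(w3,(278,110.5))])
B,e3=tri([(w1,(222.3,224.7)),(w3,(252.5,285.5)),(w2,(100+232*.8,165*.8))])
M=(L+R)/2
print(L,R,B,e1,e2,e3)
ax=M-B; print("len",np.linalg.norm(ax),"yaw",np.degrees(np.arctan2(ax[1],ax[0])),"pitch",np.degrees(np.arctan2(-ax[2],np.hypot(*ax[:2]))),"LR",np.linalg.norm(L-R))
th=np.radians(25);y=np.arctan2(ax[1],ax[0]);up=np.array([np.sin(th)*np.cos(y),np.sin(th)*np.sin(y),np.cos(th)])
O=B+ax*110/190; print("origin",O-up*.008, "top line",O)
# lateral axis from L-R: perpendicular yaw
d=L-R; print("yaw from LR",np.degrees(np.arctan2(-d[0],d[1])))
# stone, pad, trays from T,S
T=dict(np.load("pics/top0.npz"));S=dict(np.load("pics/scene0.npz"))
print("stone",tri([(T,(216.1,149.8)),(S,(243.5,264.3))]),"pend",tri([(T,(156.2,169.9)),(S,(318.4,313.1))]))
def dark(f,x0,y0,x1,y1):
    m=(f["img"][y0:y1,x0:x1].max(2)<90).astype(np.uint8); m=cv2.morphologyEx(m,cv2.MORPH_CLOSE,np.ones((9,9)))
    c=max(cv2.findContours(m,0,2)[0],key=cv2.contourArea); e=cv2.fitEllipse(cv2.convexHull(c)); return e[0][0]+x0,e[0][1]+y0,e[1]
for f,b in ((T,(138,145,182,192)),(S,(280,285,346,342))):
    p=dark(f,*b);print("pad",p,plane(f,p[:2],.006))
print("tray cor",[plane(T,p,.018).round(3).tolist() for p in ((197,121),(308,121),(308,184),(197,184))])
E
```

```text
[ 0.57359564 -0.26558554  0.04377709] [ 0.5866658  -0.32796685  0.04436037] [ 0.40936119 -0.33190996  0.11973885] 3.597475842020782e-05 0.00025091182911012006 0.0007260389103164836
len 0.19005940825523504 yaw 11.625696235449023 pitch 23.46190827406237 LR 0.06373851007756674
origin [ 0.50491617 -0.31225068  0.06867937] top line [ 0.50822776 -0.31156936  0.07592983]
yaw from LR 11.833458950982276
stone (array([0.61509797, 0.16013998, 0.01470274]), np.float64(0.0002759216667507551)) pend (array([0.54203928, 0.36538566, 0.0115028 ]), np.float64(0.000251971149640109))
pad (159.62884712219238, 168.36098289489746, (33.163352966308594, 34.11153793334961)) [0.54867121 0.35477421 0.006     ]
pad (312.9419250488281, 317.2622718811035, (47.98396301269531, 54.7059326171875)) [0.55581974 0.36529308 0.006     ]
tray cor [[0.716, 0.229, 0.018], [0.721, -0.157, 0.018], [0.501, -0.158, 0.018], [0.495, 0.222, 0.018]]
```

move_arm([
  [-0.85, 0.25, 0, 0, 0, -1, 1],
  [0, 0, 3, 0, 0, 0, 1],
  [0, 0, 3, 0, 0, 0, 1],
  [0, 0, 3, 0, 0, 0, 1],
  [0, 0, 0, 0, 0, 0, 1],
  [0, 0, 0, 0, 0, 0, 1],
])

```text
time: 3.05
tool_pos: [0.5037, -0.3116, 0.1588]
tool_rot: [-0.001, 0.995, 0.101, -0.001]
contact_force: [-0.3, 0.4, -0.2]
gripper_width: 0.999
grasp_force: 0.0
```

```bash
python3 - <<'E'
from h import *
from plant import manip
s=manip.state();print(s["tool_pos"],s["contact_force"])
f=manip.grab_frame("wrist"); np.savez("pics/w4.npz",**f)
im=f["img"].copy()
q=s["tool_rot"];R=Ro.from_quat([*q[1:],q[0]]).as_matrix();print(R.round(3).tolist())
for p in ([.505,-.312,.069],):cv2.circle(im,tuple(int(v) for v in proj(f,p)),3,(0,0,255),-1)
cv2.imwrite("pics/w4.png",im)
E
```

```text
[ 0.50365953 -0.31160927  0.15876488] [-0.2765761   0.39959655 -0.223822  ]
[[0.979, 0.202, -0.003], [0.202, -0.979, 0.003], [-0.003, -0.003, -1.0]]
```

View pics/w4.png

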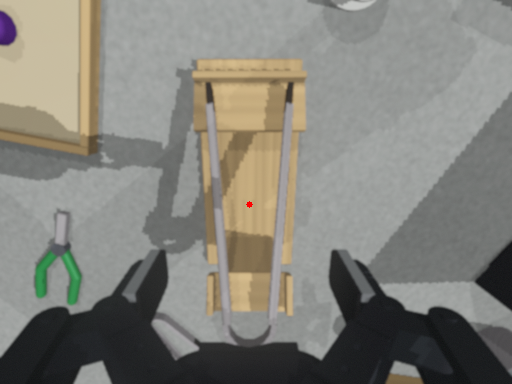

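The fingers straddle the tongs symmetrically, at columns 160 and 340 about the tongs axis at 249. The predicted origin falls between the arms. Descend now, then close to 47 mm.

move_arm([
  [0.1, 0, 2, 0, 0, 0, 1],
  [0, 0, 2, 0, 0, 0, 1],
  [0, 0, 2, 0, 0, 0, 1],
  [0, 0, 1.5, 0, 0, 0, 1],
  [0, 0, 1, 0, 0, 0, 1],
  [0, 0, 0.5, 0, 0, 0, 1],
  [0, 0, 0, 0, 0, 0, 1],
  [0, 0, 0, 0, 0, 0, 0.4],
  [0, 0, 0, 0, 0, 0, 0.3],
  [0, 0, 0, 0, 0, 0, 0.2],
  [0, 0, 0, 0, 0, 0, 0.11],
  [0, 0, 0, 0, 0, 0, 0.11],
  [0, 0, 0, 0, 0, 0, 0.11],
  [0, 0, 0, 0, 0, 0, 0.11],
  [0, 0, 0, 0, 0, 0, 0.11],
])

```text
time: 4.35
tool_pos: [0.5084, -0.3132, 0.0735]
tool_rot: [0.002, 0.995, 0.102, 0.002]
contact_force: [0.7, 0.8, 5.4]
gripper_width: 0.557
grasp_force: 8.5
```

move_arm([
  [0, 0, -0.5, 0, 0, 0, 0.1],
  [0, 0, -0.8, 0, 0, 0, 0.1],
  [0, 0, -1, 0, 0, 0, 0.1],
  [0, 0, -1, 0, 0, 0, 0.1],
  [0, 0, -1, 0, 0, 0, 0.1],
  [0, 0, -1, 0, 0, 0, 0.1],
  [0, 0, -1, 0, 0, 0, 0.1],
  [0, 0, -1, 0, 0, 0, 0.1],
  [0, 0, -1, 0, 0, 0, 0.1],
  [0, 0, 0, 0, 0, 0, 0.1],
  [0, 0, 0, 0, 0, 0, 0.1],
  [0, 0, 0, 0, 0, 0, 0.1],
])

```text
time: 5.35
tool_pos: [0.506, -0.3118, 0.1529]
tool_rot: [-0.0, 0.995, 0.102, -0.0]
contact_force: [-0.8, -0.5, -0.7]
gripper_width: 0.55
grasp_force: 6.7
```

```bash
python3 - <<'E'
from h import *
from plant import manip
s=manip.state();print(s["tool_pos"],s["contact_force"],s["grasp_force"],s["gripper_width"])
f=manip.grab_frame("wrist"); np.savez("pics/w5.npz",**f)
g=manip.grab_frame("scene"); np.savez("pics/s5.npz",**g)
cv2.imwrite("pics/c5.png",np.hstack([cv2.resize(f["img"][:,130:370],(375,600)),cv2.resize(g["img"][70:230,120:230],(412,600),interpolation=cv2.INTER_CUBIC)]))
E
```

```text
[ 0.50603076 -0.31180411  0.15287178] [-0.84292299 -0.45251573 -0.73439468] 6.745386718321242 0.5498936640814431
```

View pics/c5.png

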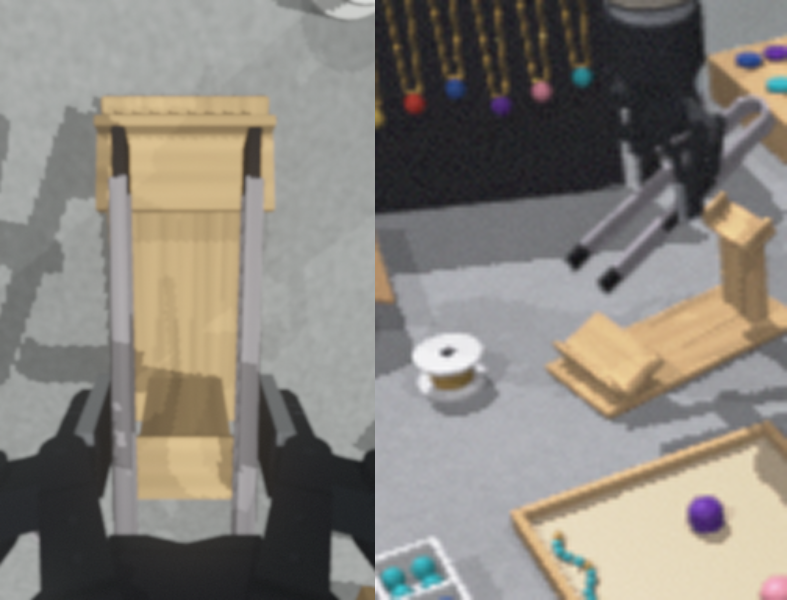

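The tongs are held and clear of the rest, with the spread-open tips about 43 mm apart. The pad/steel boundaries are at wrist (207,114) and (293,114), and scene (187,142) and (177,137). Next I compute the tips in the tool frame and the move to a hover.

```bash
python3 - <<'E'
from h import *
w,s=[dict(np.load(f"pics/{i}.npz")) for i in ("w5","s5")]
L,e1=tri([(w,(206.8,113.9)),(s,(186.8,142.5))]);R,e2=tri([(w,(292.6,113.9)),(s,(177.4,136.7))])
M=(L+R)/2; tcp=np.array([.5060,-.3118,.1529]); yw=2*np.arctan2(.102,.995)
T=np.array([[np.cos(yw),np.sin(yw),0],[np.sin(yw),-np.cos(yw),0],[0,0,-1]])
print(L,R,e1,e2,"M in tool",T.T@(M-tcp),"yaw",np.degrees(yw))
# expected: boundary top edge at tongs (80,0,8)
th=np.radians(25);X=lambda x,z:np.array([x*np.cos(th)+z*np.sin(th),0,x*np.sin(th)-z*np.cos(th)])
print("expected if origin=TCP",X(.08,.008),"tips",X(.09,0))
off=X(.09,0)
st=np.array([.615,.160,0]);
print("delta tool to stone", T.T@(st-tcp)-off)
E
```

```text
[ 0.56999958 -0.27247212  0.11281135] [ 0.58032494 -0.31911697  0.11253682] 0.004217397660139289 0.0036498747727558047 M in tool [ 0.07097114 -0.00164002  0.04022592] yaw 11.706182600999611
expected if origin=TCP [0.07588557 0.         0.026559  ] tips [0.0815677  0.         0.03803564]
delta tool to stone [ 0.1208901  -0.43987166  0.11486436]
```

move_arm([
  [0, 0, -1, 0, 0, 0, 0.1],
  [0.2, -1, -1, 0, 0, 0, 0.1],
  [0.6, -2, 0, 0, 0, 0, 0.1],
  [0.8, -3, 0, 0, 0, 0, 0.1],
  [0.8, -3, 0, 0, 0, 0, 0.1],
  [0.8, -3, 0, 0, 0, 0, 0.1],
  [0.8, -3, 0, 0, 0, 0, 0.1],
  [0.8, -3, 0, 0, 0, 0, 0.1],
  [0.8, -3, 0, 0, 0, 0, 0.1],
  [0.8, -3, 0, 0, 0, 0, 0.1],
  [0.8, -3, 0, 0, 0, 0, 0.1],
  [0.8, -3, 0, 0, 0, 0, 0.1],
  [0.8, -3, 0, 0, 0, 0, 0.1],
  [0.8, -3, 0, 0, 0, 0, 0.1],
  [0.8, -3, 0, 0, 0, 0, 0.1],
  [0.8, -3, 0, 0, 0, 0, 0.1],
  [0.7, -2, 0, 0, 0, 0, 0.1],
  [0, 0, 0, 0, 0, 0, 0.1],
  [0, 0, 0, 0, 0, 0, 0.1],
  [0, 0, 0, 0, 0, 0, 0.1],
])

```text
time: 7.12
tool_pos: [0.5337, 0.1429, 0.174]
tool_rot: [0.0, 0.995, 0.102, 0.0]
contact_force: [0.9, -0.0, -0.6]
gripper_width: 0.549
grasp_force: 6.7
```

```bash
python3 - <<'E'
from h import *
from plant import manip
s=manip.state();print(s["tool_pos"],s["tool_rot"],s["contact_force"],s["grasp_force"])
for n in ("wrist","scene","top"):
    f=manip.grab_frame(n); np.savez(f"pics/{n[0]}6.npz",**f)
    if n=="wrist":
        w=f; print([b for b in blobs(f,(80,110,60),(98,255,255),60)])
    else: globals()[n]=f
r=lambda im,x,y,w,h,W,H: cv2.resize(im[y:y+h,x:x+w],(W,H),interpolation=cv2.INTER_CUBIC)
cv2.imwrite("pics/c6.png",np.hstack([r(w["img"],100,0,260,384,400,590),np.vstack([r(scene["img"],200,180,110,80,400,290),r(top["img"],180,120,80,60,400,300)])]))
E
```

```text
[0.53370983 0.14287004 0.17395921] [1.85321118e-04 9.94797840e-01 1.01868222e-01 2.96905966e-04] [ 0.87719229 -0.03777315 -0.5862258 ] 6.745996696263319
[([362.3, 12.5], [354, 7, 17, 12, 99]), ([417.3, 26.8], [408, 22, 19, 10, 110]), ([395.7, 33.2], [387, 29, 18, 9, 98]), ([488.7, 42.2], [481, 37, 17, 11, 111]), ([453.6, 46.7], [441, 42, 27, 10, 158]), ([246.3, 95.2], [233, 81, 27, 29, 605]), ([27.5, 127.2], [12, 112, 32, 31, 761])]
```

View pics/c6.png

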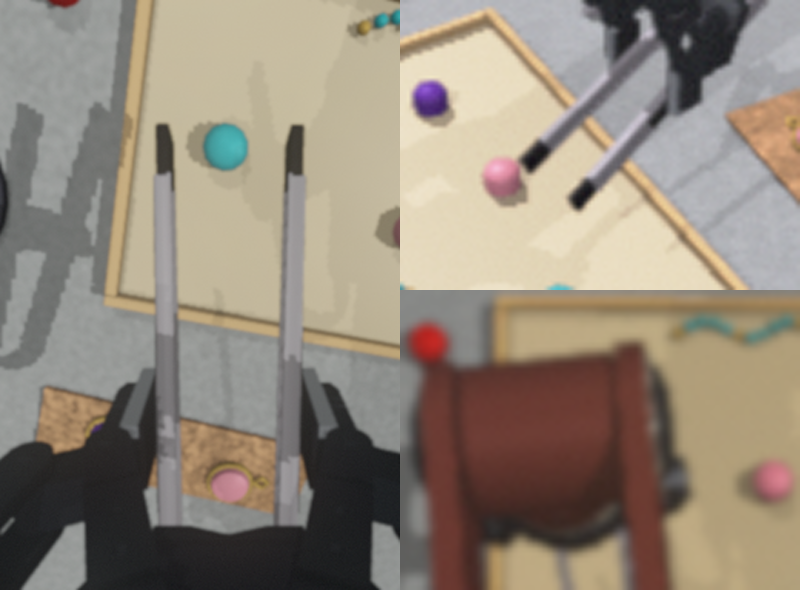

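The stone sits between the tips in the wrist view at (246,95), with the arms at columns 207 and 291. The boundaries in the scene view are (254,232) and (241,221). Now refine the tip height and the stone position.

```bash
python3 - <<'E'
from h import *
w,s=[dict(np.load(f"pics/{i}.npz")) for i in ("w6","s6")]
L,e1=tri([(w,(206.6,112.9)),(s,(253.6,231.6))]);R,e2=tri([(w,(291.1,113.5)),(s,(240.7,221.4))])
M=(L+R)/2; tcp=np.array([.5337,.1429,.1740]); yw=2*np.arctan2(.1019,.9948)
T=np.array([[np.cos(yw),np.sin(yw),0],[np.sin(yw),-np.cos(yw),0],[0,0,-1]])
print(L,R,e1,e2,"M in tool",T.T@(M-tcp))
for z in (.015,.018,.02):
  P=plane(w,(246.3,95.2),z);print("stone",P, "tool",T.T@(P-tcp))
T0=dict(np.load("pics/top0.npz"))
print(tri([(w,(246.3,95.2)),(T0,(216.1,149.8)),(dict(np.load("pics/scene0.npz")),(243.5,264.3))]))
# wrist ray of lateral midpoint at stone height
for z in (.031,.04): 
  print([T.T@(plane(w,p,.174-z)-tcp) for p in ((206.6,112.9),(291.1,113.5))])
E
```

```text
[0.60051105 0.18194118 0.13406381] [0.60929846 0.1365694  0.13410316] 0.0019158079473800742 0.002579514567566132 M in tool [ 0.07304189 -0.00157972  0.03991652]
stone [0.61593002 0.16210502 0.015     ] tool [ 0.08441594 -0.00213503  0.159     ]
stone [0.6159279  0.16208971 0.018     ] tool [ 0.08441075 -0.00212047  0.156     ]
stone [0.61592648 0.1620795  0.02      ] tool [ 0.0844073  -0.00211077  0.154     ]
(array([0.61545942, 0.16099817, 0.01534282]), np.float64(0.0012010234592949697))
[array([ 0.07540691, -0.02232054,  0.031     ]), array([0.07514785, 0.02197005, 0.031     ])]
[array([ 0.07491016, -0.02357724,  0.04      ]), array([0.07463599, 0.02329548, 0.04      ])]
```

move_arm([
  [0.4, -0.2, 0, 0, 0, 0, 0.1],
  [0, 0, 1.5, 0, 0, 0, 0.1],
  [0, 0, 2, 0, 0, 0, 0.1],
  [0, 0, 2, 0, 0, 0, 0.1],
  [0, 0, 1.5, 0, 0, 0, 0.1],
  [0, 0, 1, 0, 0, 0, 0.1],
  [0, 0, 0.5, 0, 0, 0, 0.1],
  [0, 0, 0, 0, 0, 0, 0.1],
  [0, 0, 0, 0, 0, 0, 0.1],
  [0, 0, 0, 0, 0, 0, 0.1],
])

```text
time: 8.1
tool_pos: [0.5383, 0.1458, 0.0896]
tool_rot: [-0.0, 0.995, 0.102, 0.001]
contact_force: [-0.7, 0.0, -0.6]
gripper_width: 0.552
grasp_force: 6.7
```

```bash
python3 - <<'E'
from h import *
from plant import manip
s=manip.state();print(s["tool_pos"],s["contact_force"],s["ft_torque"])
f=manip.grab_frame("wrist"); np.savez("pics/w7.npz",**f);g=manip.grab_frame("scene"); np.savez("pics/s7.npz",**g)
print(blobs(f,(80,110,60),(98,255,255),300))
r=lambda im,x,y,w,h,W,H: cv2.resize(im[y:y+h,x:x+w],(W,H),interpolation=cv2.INTER_CUBIC)
cv2.imwrite("pics/c7.png",np.hstack([r(f["img"],180,40,140,140,400,400),r(g["img"],205,225,80,80,400,400)]))
E
```

```text
[0.53826697 0.14583026 0.08963878] [-0.72722764  0.04276775 -0.6300536 ] [0.05182774 0.02412066 0.01737427]
[([480.4, 9.7], [450, 0, 62, 22, 567]), ([248.5, 103.1], [229, 83, 40, 41, 1256])]
```

View pics/c7.png

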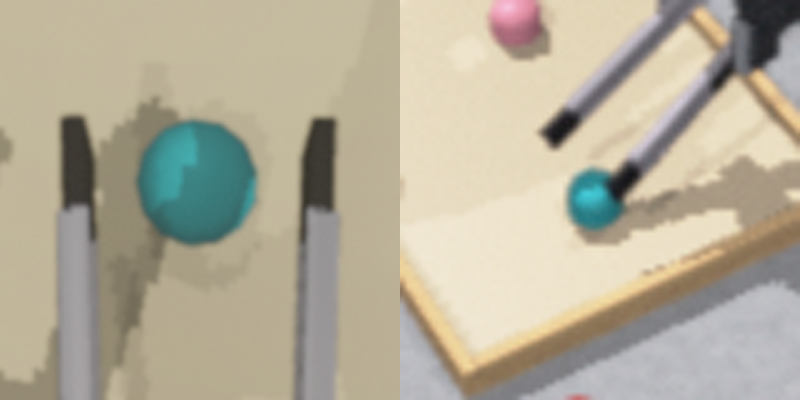

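The pads straddle the stone with even gaps, about 45 px each side. The stone centre is at crop row 182, and the pads span rows 117 to 210. Lower in small steps while watching the force.

move_arm([
  [0, 0, 0.5, 0, 0, 0, 0.1],
  [0, 0, 0.5, 0, 0, 0, 0.1],
  [0, 0, 0.4, 0, 0, 0, 0.1],
  [0, 0, 0, 0, 0, 0, 0.1],
  [0, 0, 0, 0, 0, 0, 0.1],
])

```text
time: 8.62
tool_pos: [0.5367, 0.1457, 0.0736]
tool_rot: [0.0, 0.995, 0.102, -0.001]
contact_force: [0.3, 0.0, -0.8]
gripper_width: 0.552
grasp_force: 6.7
```

move_arm([
  [0, 0, 0.2, 0, 0, 0, 0.1],
  [0, 0, 0, 0, 0, 0, 0.1],
  [0, 0, 0, 0, 0, 0, 0.1],
])

```text
time: 8.87
tool_pos: [0.5373, 0.1458, 0.0723]
tool_rot: [0.0, 0.995, 0.102, -0.0]
contact_force: [-0.5, 0.4, 0.1]
gripper_width: 0.55
grasp_force: 6.7
```

move_arm([
  [0, 0, 0.2, 0, 0, 0, 0.1],
  [0, 0, 0, 0, 0, 0, 0.1],
  [0, 0, 0, 0, 0, 0, 0.1],
])

```text
time: 9.12
tool_pos: [0.5372, 0.1458, 0.0702]
tool_rot: [0.0, 0.995, 0.102, -0.0]
contact_force: [-0.1, 0.6, -1.3]
gripper_width: 0.552
grasp_force: 6.7
```

move_arm([
  [0, 0, 0.2, 0, 0, 0, 0.1],
  [0, 0, 0, 0, 0, 0, 0.1],
  [0, 0, 0, 0, 0, 0, 0.1],
])

```text
time: 9.37
tool_pos: [0.5371, 0.1457, 0.0681]
tool_rot: [-0.0, 0.995, 0.102, -0.0]
contact_force: [0.3, -0.6, -0.7]
gripper_width: 0.556
grasp_force: 6.7
```

move_arm([
  [0, 0, 0.2, 0, 0, 0, 0.1],
  [0, 0, 0, 0, 0, 0, 0.1],
  [0, 0, 0, 0, 0, 0, 0.1],
])

```text
time: 9.62
tool_pos: [0.5371, 0.1457, 0.0661]
tool_rot: [0.0, 0.995, 0.102, -0.0]
contact_force: [-0.1, 0.9, -0.8]
gripper_width: 0.55
grasp_force: 6.7
```

```bash
python3 - <<'E'
from h import *
from plant import manip
s=manip.state();print(s["tool_pos"],s["contact_force"],s["ft_torque"])
f=manip.grab_frame("wrist"); np.savez("pics/w8.npz",**f);g=manip.grab_frame("scene"); np.savez("pics/s8.npz",**g)
print(blobs(f,(80,110,60),(98,255,255),300))
r=lambda im,x,y,w,h,W,H: cv2.resize(im[y:y+h,x:x+w],(W,H),interpolation=cv2.INTER_CUBIC)
cv2.imwrite("pics/c8.png",np.hstack([r(f["img"],180,40,140,140,400,400),r(g["img"],225,240,40,40,400,400)]))
E
```

```text
[0.53714035 0.14573532 0.06611532] [-0.14172404  0.87336503 -0.78036978] [ 0.01856428  0.01204329 -0.02753812]
[([249.0, 102.1], [226, 78, 47, 49, 1760])]
```

View pics/c8.png

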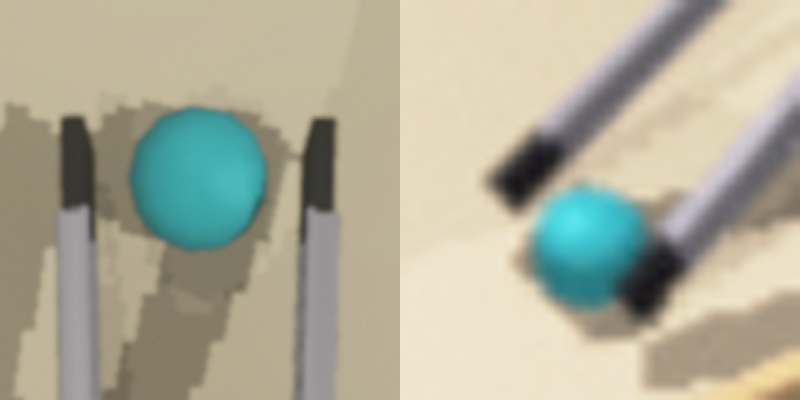

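move_arm([
  [0, 0, 0.2, 0, 0, 0, 0.1],
  [0, 0, 0, 0, 0, 0, 0.1],
  [0, 0, 0, 0, 0, 0, 0.1],
])

```text
time: 9.97
tool_pos: [0.5371, 0.1458, 0.0641]
tool_rot: [-0.0, 0.995, 0.102, -0.0]
contact_force: [0.3, -0.1, -1.3]
gripper_width: 0.554
grasp_force: 6.7
```

move_arm([
  [0, 0, 0.15, 0, 0, 0, 0.1],
  [0, 0, 0, 0, 0, 0, 0.1],
  [0, 0, 0, 0, 0, 0, 0.1],
])

```text
time: 10.22
tool_pos: [0.5372, 0.1457, 0.0627]
tool_rot: [0.0, 0.995, 0.102, -0.0]
contact_force: [-0.5, -0.0, -0.5]
gripper_width: 0.548
grasp_force: 6.7
```

move_arm([
  [0, 0, 0.15, 0, 0, 0, 0.1],
  [0, 0, 0, 0, 0, 0, 0.1],
  [0, 0, 0, 0, 0, 0, 0.1],
])

```text
time: 10.47
tool_pos: [0.5372, 0.1458, 0.0612]
tool_rot: [0.0, 0.995, 0.102, -0.0]
contact_force: [0.2, -0.2, -0.8]
gripper_width: 0.549
grasp_force: 6.7
```

move_arm([
  [0, 0, 0, 0, 0, 0, 0.05],
  [0, 0, 0, 0, 0, 0, 0],
  [0, 0, 0, 0, 0, 0, -0.05],
  [0, 0, 0, 0, 0, 0, -0.1],
  [0, 0, 0, 0, 0, 0, -0.2],
  [0, 0, 0, 0, 0, 0, -0.4],
  [0, 0, 0, 0, 0, 0, -0.6],
  [0, 0, 0, 0, 0, 0, -0.8],
  [0, 0, 0, 0, 0, 0, -1],
  [0, 0, 0, 0, 0, 0, -1],
  [0, 0, 0, 0, 0, 0, -1],
  [0, 0, 0, 0, 0, 0, -1],
])

```text
time: 11.47
tool_pos: [0.5375, 0.1458, 0.0615]
tool_rot: [-0.0, 0.995, 0.102, 0.0]
contact_force: [-1.0, 0.4, 2.6]
gripper_width: 0.444
grasp_force: 59.9
```

move_arm([
  [0, 0, -0.3, 0, 0, 0, -1],
  [0, 0, -0.5, 0, 0, 0, -1],
  [0, 0, -0.8, 0, 0, 0, -1],
  [0, 0, -1, 0, 0, 0, -1],
  [0, 0, -1, 0, 0, 0, -1],
  [0, 0, -1, 0, 0, 0, -1],
  [0, 0, -1, 0, 0, 0, -1],
  [0, 0, -1, 0, 0, 0, -1],
  [0, 0, -1, 0, 0, 0, -1],
  [0, 0, -0.5, 0, 0, 0, -1],
  [0, 0, 0, 0, 0, 0, -1],
  [0, 0, 0, 0, 0, 0, -1],
  [0, 0, 0, 0, 0, 0, -1],
])

```text
time: 12.55
tool_pos: [0.5368, 0.1457, 0.1416]
tool_rot: [0.0, 0.995, 0.102, -0.001]
contact_force: [-0.4, 0.5, -1.1]
gripper_width: 0.445
grasp_force: 60.2
```

```bash
python3 - <<'E'
from h import *
from plant import manip
s=manip.state();print(s["tool_pos"],s["contact_force"],s["grasp_force"],s["gripper_width"])
f=manip.grab_frame("wrist"); g=manip.grab_frame("scene")
a=max(blobs(f,(80,110,60),(98,255,255),300),key=lambda b:b[1][4] if 180<b[0][0]<320 else 0);print(a)
B=[b for b in blobs(g,(80,110,60),(98,255,255),40) if 200<b[0][0]<330];print(B)
T=Ro.from_quat([*s["tool_rot"][1:],s["tool_rot"][0]]).as_matrix()
for b in B:
  X,e=tri([(f,a[0]),(g,b[0])]); print(X,e,T.T@(X-s["tool_pos"]))
# pad in wrist: dark region contour, and refit in initial views by pixel threshold
np.savez("pics/w9.npz",**f)
E
```

```text
[0.53681417 0.14569642 0.14164925] [-0.44651268  0.54220552 -1.13564553] 60.24673819541931 0.44541167038402274
([248.7, 103.0], [225, 79, 48, 49, 1802])
[([242.2, 239.6], [237, 234, 12, 13, 95]), ([318.3, 313.2], [312, 308, 13, 12, 121])]
[0.61605998 0.16173026 0.10025592] 0.0009831772197706667 [0.08090093 0.0003395  0.04129545]
[ 0.53941356  0.22401985 -0.1313182 ] 0.09478404315028675 [ 0.01872608 -0.07614592  0.27295361]
```

move_arm([
  [0, -0.4, -0.5, 0, 0, 0, -1],
  [-0.1, -0.9, -0.5, 0, 0, 0, -1],
  [-0.2, -1.5, 0, 0, 0, 0, -1],
  [-0.2, -1.8, 0, 0, 0, 0, -1],
  [-0.2, -1.8, 0, 0, 0, 0, -1],
  [-0.2, -1.8, 0, 0, 0, 0, -1],
  [-0.2, -1.8, 0, 0, 0, 0, -1],
  [-0.2, -1.8, 0, 0, 0, 0, -1],
  [-0.2, -1.8, 0, 0, 0, 0, -1],
  [-0.2, -1.8, 0, 0, 0, 0, -1],
  [-0.2, -1.8, 0, 0, 0, 0, -1],
  [-0.2, -1.5, 0, 0, 0, 0, -1],
  [-0.2, -1.2, 0, 0, 0, 0, -1],
  [0, -0.6, 0, 0, 0, 0, -1],
  [0, -0.2, 0, 0, 0, 0, -1],
  [0, 0, 0, 0, 0, 0, -1],
  [0, 0, 0, 0, 0, 0, -1],
  [0, 0, 0, 0, 0, 0, -1],
])

```text
time: 14.15
tool_pos: [0.4731, 0.3432, 0.1523]
tool_rot: [0.0, 0.995, 0.101, -0.0]
contact_force: [0.4, -0.8, -0.3]
gripper_width: 0.451
grasp_force: 60.3
```

```bash
python3 - <<'E'
from h import *
from plant import manip
s=manip.state();print(s["tool_pos"],s["grasp_force"],s["gripper_width"])
f=manip.grab_frame("wrist"); g=manip.grab_frame("scene"); np.savez("pics/w10.npz",**f)
T=Ro.from_quat([*s["tool_rot"][1:],s["tool_rot"][0]]).as_matrix()
st=s["tool_pos"]+T@np.array([.081,0,.041]);print("stone est",st)
print(blobs(f,(80,110,60),(98,255,255),300))
im=f["img"].copy()
for c,col in ((( .551,.360),(0,0,255)),):
  pts=np.array([proj(f,[c[0]+.06*np.cos(a),c[1]+.06*np.sin(a),.006]) for a in np.linspace(0,6.28,60)]).astype(int)
  cv2.polylines(im,[pts],True,col,1)
r=lambda im,x,y,w,h,W,H: cv2.resize(im[y:y+h,x:x+w],(W,H),interpolation=cv2.INTER_CUBIC)
cv2.imwrite("pics/c10.png",np.hstack([r(im,130,20,240,240,400,400),r(g["img"],260,220,120,120,400,400)]))
E
```

```text
[0.4731219  0.34323713 0.15227876] 60.306798219680786 0.4507678894901198
stone est [0.55245967 0.3595526  0.11127482]
[([248.4, 103.2], [224, 77, 51, 53, 2063])]
```

View pics/c10.png

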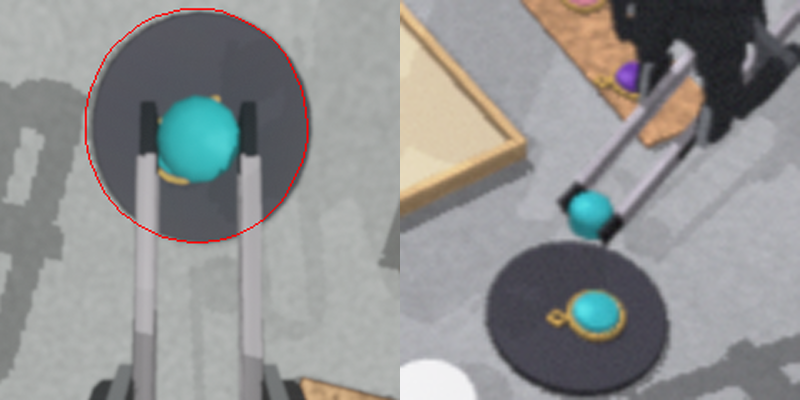

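The wrist view shows the stone at crop (198,138), held between the pads over the pad's middle. The projected pad circle fits to about 2 mm. The scene view shows the stone clear above the undisturbed pendant, so I'm handing in.

```bash
python3 -c "
from plant import manip
print(manip.job_done())"
```

```text
the job is handed in; nothing more can be done
None
```

I handed the job in with the turquoise stone squeezed in the large tongs over the middle of the pad, its underside about 10 cm above the table; the hand-in returned no verdict.

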